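Turn the palm sander's speed dial down to its stop

TASK

The palm sander is about to be put away: turn down the dial of its speed box, which is the box that has the sander standing right behind it. Turn it anticlockwise, all the way to its end stop, and let go of it. Leave the dial of the other box, the router's, as it is set, and leave the sander where it stands.

Things in the scene. Friction and masses are not known exactly. Their poses are not given: they have to be found in the camera images.
- sander_box_knob (a joint): Angle (rad) of the sander's dial, a round black knob with a white pointer, 33 mm across, 16 mm tall. Grows anticlockwise seen from above: 0 = pointer at 12 o'clock (away from the robot), 2.356 = anticlockwise end stop (pointer near half past seven), -2.356 = clockwise stop. Starts 0.6 to 1.3 short of the anticlockwise stop: one grasp will do. Friction 0.03 N m, no spring.
- sander_dial (a point): Centre of the dial's top, on its upright axis, 114 mm above the bench. The dial's side runs from here down 16 mm; 17 mm below is the clear flat face of its pale grey box (78 x 76 mm, lying on its back on a plywood board 120 x 130 mm that is screwed down, so it cannot move). Does not turn with the dial: x points to the box's far side, z up.
- router_pointer (a point): Outer end of the pointer on the dial of the other, identical box, the router's: 14 mm from that dial's axis, 114 mm above the bench. That box has the black trim router (150 x 125 mm, 176 mm tall) about 165 mm behind its dial. The boxes stand left and right and may have changed places.
- palm_sander: Blue palm sander with a white dust spout, on a black pad, 80 x 136 x 75 mm, standing loose on the bench about 150 mm behind the dial of its own speed box. Origin at the centre of its underside, z up. A brown wooden drawer chest, 0.32 m tall, stands at the left of the bench (y beyond 0.40, x beyond 0.46): bring the arm in front of it, not through it.

How it is judged:
By the outcome, as a careful person would: the job done as asked, in the order asked, and still so for the second after the job is handed in, with the robot touching nothing.
It also fails if it takes over 32 s, if anything falls off the work surface, if the arm or the gripper's body presses on something with over 40 N, if the wrist force passes 120 N, or if a joint passes its speed limit or range.

ROBOT

A 6-joint arm with a two-finger parallel gripper is mounted at the origin on a cart in front of the work surface, level with it; the furniture and walls round the work are solid. World frame = base frame: x ahead of the robot, y to its left, z up, the work surface at z = 0. Lengths are in m, angles in rad, forces in N, time in s.
With the tool pointing down it reaches from about 0.25 to 0.775 m from the base axis. Payload 4 kg.
Tool frame: the origin (TCP) lies on the centre line of the jaws, within the pads' length; the fingertips stand 25 mm ahead of it and the grasp point (between the pads) lies 6 mm ahead of it; z points along the fingers, y is the line along which they close (so a half turn about z gives the same grasp; the last joint's range is limited). The gripper opens to 94 mm and grips with 3 to 60 N. Pads are 16 mm wide; open, the fingers measure 119 mm over their backs; the gripper's body (75 mm by 177 mm) begins 78 mm behind the grasp point.
Start: joints at [-1.441, 0.087, 1.371, -0, 1.684, -0.103], TCP at [0.127, -0.535, 0.203] pointing down, gripper open.
Joint ranges: [-3.1, 3.1], [-0.76, 2.03], [0.27, 2.55], [-1.08, 4.22], [0.17, 2.65], [-2.57, 2.57]. Speed limits (rad/s): [2.79, 2.79, 3.14, 3.14, 3.14, 3.14].

INTERFACE

Orientations are given as [roll, pitch, yaw] about the fixed x, y, z axes, in that order (R = Rz(yaw) Ry(pitch) Rx(roll)).
In Python, from bench import robot, imaging gives the robot as it stands. The module is installed in compiled form; this text tells all that it offers.
- The arm moves only by the tool drive_tool, never from a script. Its argument "series" is a list of rows, each a list of 3 entries, a list of its own where there are three numbers: the finger opening in m, from 0 to 0.094, then the shift along the tool's x, y, z in m, then the turn, a rotation vector about the tool's x, y, z in rad. A call has 1 to 5 rows; each row is the pose to reach, as a shift and turn from the pose commanded when the call began, along the tool's axes at that moment; what a row does not reach only later rows make up. A row lasts 1/8 s, in which the tool goes at most 62.5 mm and 10.7 degrees, less where a joint would pass 70% of its speed; a pose out of reach is approached as far as the arm can. A call with a gripper value outside its range is refused whole. The fingers move at their own pace and stop on an object; the grip force is fixed at half the most. Time passes only in rows, so rows that repeat a pose let the fingers close. It gives the time, the measured TCP pose, the force, the opening and the grip force at its end, in the units of the state.
- robot.get_obs(): the state, without advancing time (a new reading comes with each control period).
- imaging.snapshot(name): name is "side" or "top" or "wrist"; returns the picture (400x640x3 uint8, red, green, blue); there is no depth.
- imaging.get_calibration(name): a dict with "intrinsics" (3x3 intrinsics, pixels), "position" and "rotation" of the camera in the world. Camera axes: x right, y up, looking along -z (the intrinsics and any distortion apply to the point x, -y, -z); pixel columns grow to the right and rows downward; lengths in m; the calibration is good to about 2 mm. A picture is of the moment at which its call begins: read the wrist's pose just before it. get_calibration takes no time and is no camera call; for the wrist camera it gives the pose at the moment of the call.
- robot.close_job(): hands the job in; it is judged then, once.
The state is a dict: "time": time; "joint_positions": joint angles; "qvel": joint speeds; "joint_torque": joint torques, N m; "tool_pos": TCP position; "ee_rot": TCP orientation; "wrist_force": force on the tool from outside, world axes, zero at the start; "wrist_torque": the same for the moment, N m; "width": finger opening in m; "finger_force": force on a finger pad.
Only numpy, scipy, OpenCV 4.12 (cv2) and the standard library are available. Lean on these libraries where they do the work, as an engineer would, in place of code of your own. Each camera call takes 0.05 s, during which the arm holds its last target. There are 200 camera calls.

## Working session

There is one attempt and no reset: what is moved stays moved. The work goes in short steps, Python scripts to look and compute and a tool call to move; the robot and the scene stay as the last step left them, time stands still between calls to the robot, and variables do not carry over. Pictures are saved under pics/ and viewed, at most 10 in all, crops included, and the job is handed in when it is done.

Besides the shell and the picture viewer there is one more tool, called as name(argument=value, ...) on one line, values as JSON. drive_tool: Moves the arm, as the interface text tells. Its arguments: {"type":"object","properties":{"series":{"type":"array"}},"required":["series"]}

```bash
mkdir -p pics
python3 - <<'E'
from bench import robot, imaging
import cv2,numpy as np
for n in("top","side"):
    im=imaging.snapshot(n); cv2.imwrite(f"pics/{n}0.png",im[:,:,::-1])
    c=imaging.get_calibration(n); print(n,{k:np.round(v,4).tolist() for k,v in c.items() if not isinstance(v,str)})
o=robot.get_obs();print({k:np.round(v,3).tolist() for k,v in o.items()})
E
```

```text
top {'intrinsics': [[417.1863, 0.0, 321.5665], [0.0, 417.1863, 197.083], [0.0, 0.0, 1.0]], 'position': [0.416, 0.0039, 0.9854], 'rotation': [0.126, 0.03, -1.5823]}
side {'intrinsics': [[394.8352, 0.0, 307.8004], [0.0, 394.8352, 191.6536], [0.0, 0.0, 1.0]], 'position': [0.4306, -0.6726, 0.5971], 'rotation': [0.9549, 0.0076, -0.1262]}
{'time': 0.1, 'joint_positions': [-1.441, 0.088, 1.372, -0.0, 1.684, -0.103], 'qvel': [-0.0, -0.002, -0.002, 0.001, 0.002, -0.001], 'joint_torque': [0.003, -34.125, -30.33, 0.072, 0.03, -0.0], 'tool_pos': [0.127, -0.535, 0.201], 'ee_rot': [-3.14, -0.0, 0.233], 'wrist_force': [0.533, 0.724, 0.321], 'wrist_torque': [0.014, 0.007, -0.021], 'finger_force': 0.0, 'width': 0.094}
```

View pics/top0.png

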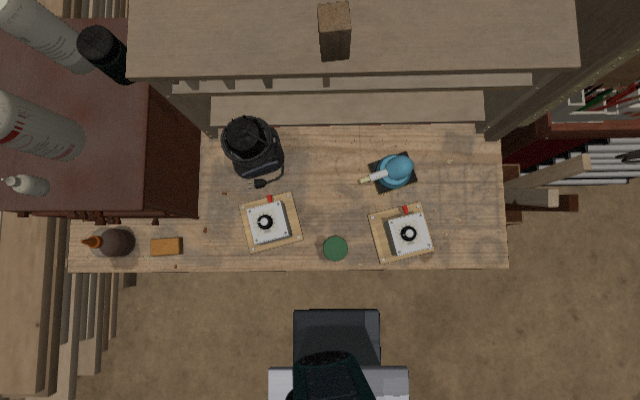

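View pics/side0.png

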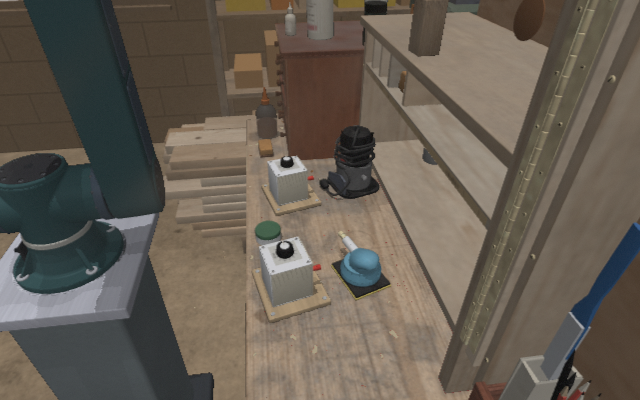

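The top view shows the blue sander (395,172) behind the right box (dial at 409,233). The router (250,150) is behind the left box (dial at 265,222). In the side view the sander's dial is at about (285,249). Next I triangulate it and zoom in.

```bash
cat > h.py <<'E'
import numpy as np
from scipy.spatial.transform import Rotation as Ro
from bench import robot, imaging
def cam(n):
    c=imaging.get_calibration(n); return np.array(c["intrinsics"]),np.array(c["position"]),Ro.from_euler("xyz",np.ravel(c["rotation"])).as_matrix() if np.size(c["rotation"])==3 else np.array(c["rotation"])
def plane(c,uv,z):
    K,p,R=c; d=np.linalg.inv(K)@[uv[0],uv[1],1]; d=R@(d*[1,-1,-1]); return p+d*(z-p[2])/d[2]
def proj(c,P):
    K,p,R=c; q=(R.T@(np.asarray(P)-p))*[1,-1,-1]; q=K@q; return q[:2]/q[2]
E
python3 - <<'E'
from h import *
import cv2
print(imaging.get_calibration("top").keys())
t=cam("top");s=cam("side")
for n,c,uv in(("top",t,(409,233)),("side",s,(285,246)),("topR",t,(265,222)),("sideR",s,(287,160))):print(n,plane(c,uv,.114).round(3))
for uv in((378,165),(410,160),(417,186),(380,193)):print("pad",plane(t,uv,.01).round(3))
a=cv2.imread("pics/top0.png")[195:271,360:460];b=cv2.imread("pics/side0.png")[225:301,240:340]
cv2.imwrite("pics/z.png",np.vstack([cv2.resize(x,None,fx=3.9,fy=3.9,interpolation=2) for x in(a,b)]))
E
```

```text
dict_keys(['intrinsics', 'position', 'rotation'])
top [ 0.449 -0.151  0.114]
side [ 0.452 -0.155  0.114]
topR [0.476 0.148 0.114]
sideR [0.48  0.142 0.114]
pad [ 0.615 -0.103  0.01 ]
pad [ 0.625 -0.179  0.01 ]
pad [ 0.563 -0.193  0.01 ]
pad [ 0.548 -0.106  0.01 ]
```

View pics/z.png

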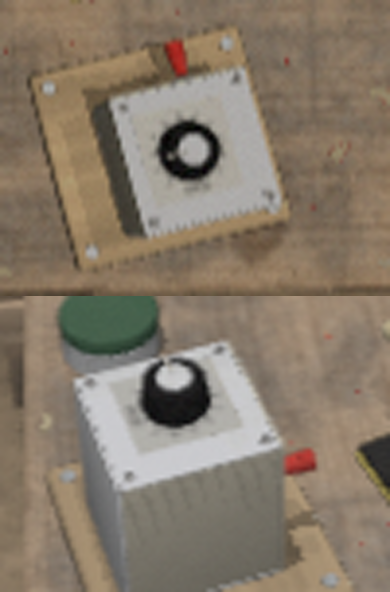

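The top zoom shows the dial centred at about (408,233.5), with its pointer near 9 o'clock. The side zoom puts the dial top at (284.6,245.5). Both give about (0.451,-0.153), which matches the expected height. The box is yawed about +0.2, and the sander stands about 0.15 behind it. Now I approach above the dial.

drive_tool(series=[[0.094,[0.045,-0.033,0],[0,0,0]],[0.094,[0.09,-0.066,0],[0,0,0]],[0.094,[0.135,-0.099,0],[0,0,0]],[0.094,[0.18,-0.132,0],[0,0,0]],[0.094,[0.225,-0.165,0],[0,0,0]]])

```text
time: 0.72
tool_pos: [0.3085, -0.321, 0.202]
ee_rot: [-3.141, 0.0, 0.232]
wrist_force: [0.9, -0.4, -0.6]
width: 0.0942
finger_force: 0.0
```

drive_tool(series=[[0.094,[0.045,-0.033,0],[0,0,0]],[0.094,[0.09,-0.066,0],[0,0,0]],[0.094,[0.135,-0.099,0],[0,0,0]],[0.094,[0.175,-0.129,0],[0,0,0]],[0.094,[0.175,-0.129,0],[0,0,0]]])

```text
time: 1.35
tool_pos: [0.4493, -0.1542, 0.2017]
ee_rot: [-3.14, 0.001, 0.238]
wrist_force: [-0.1, 0.1, 0.8]
width: 0.094
finger_force: 0.0
```

Run:
```python
from h import *
import cv2,pickle
c=cam("wrist");o=robot.get_obs();im=imaging.snapshot("wrist");cv2.imwrite("pics/w1.png",im[:,:,::-1])
pickle.dump(c,open("w1.pkl","wb"))
print(o["tool_pos"],o["ee_rot"],o["joint_positions"].__repr__(),c[1],proj(c,[.451,-.153,.114]))
```

```text
[ 0.44930392 -0.15422941  0.20172728] [-3.14031967e+00  8.24156719e-04  2.38494230e-01] array([-4.50436611e-01, -7.96497218e-02,  1.53963961e+00,  4.61629407e-04,
        1.68304819e+00,  8.81917390e-01]) [ 0.53028208 -0.13529888  0.38312145] [316.11047874 205.06589407]
```

View pics/w1.png

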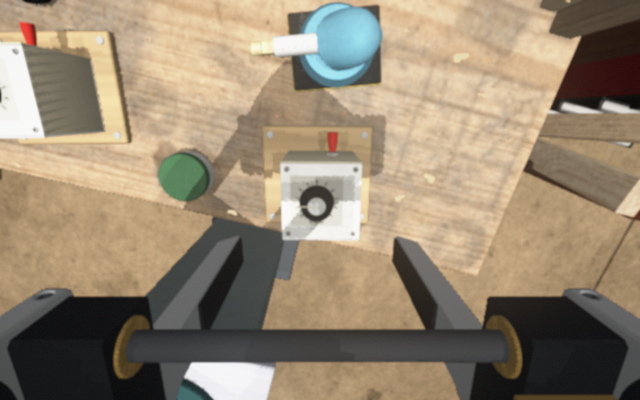

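The wrist view shows the sander's box under the gripper. Its dial is at about (317,203), close to the predicted (316,205), and the sander is behind it at (340,45). I zoom in for the dial's centre and pointer.

Run:
```python
from h import *
import cv2,pickle
c=pickle.load(open("w1.pkl","rb"))
a=cv2.imread("pics/w1.png")[140:250,262:382]
z=cv2.resize(a,None,fx=5,fy=5,interpolation=2)
def ring(x,y,h,r,col):
    p=np.array([proj(c,[x+r*np.cos(t),y+r*np.sin(t),h]) for t in np.linspace(0,6.28,60)])
    cv2.polylines(z,[((p-[262,140]+.5)*5).astype(int)],True,col,1)
ring(.451,-.153,.114,.0165,(0,0,255)); cv2.imwrite("pics/w1z.png",z)
print(plane(c,(317,204),.114))
```

```text
[ 0.45216222 -0.15354188  0.114     ]
```

View pics/w1z.png

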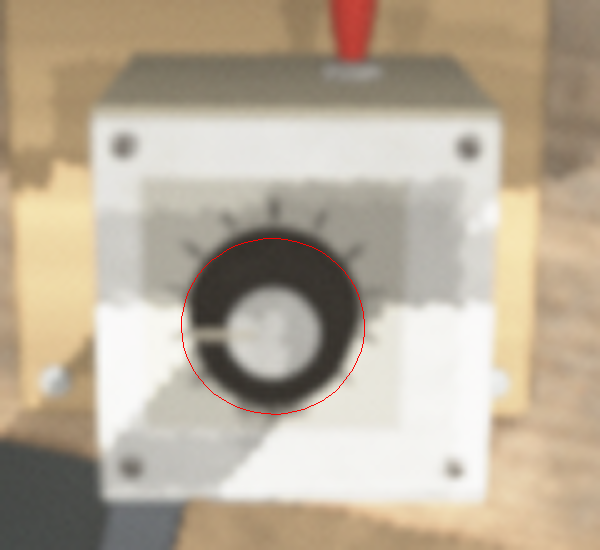

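The pointer is at 9 o'clock (about 1.6 rad), leaving about 0.7 rad to the stop. The dial centre is about (0.450,-0.153), so the TCP is off by about 1 mm. I descend to fingertips 5 mm above the box face.

drive_tool(series=[[0.07,[0.001,-0.001,0.03],[0,0,0]],[0.06,[0.001,-0.001,0.055],[0,0,0]],[0.06,[0.001,-0.001,0.07],[0,0,0]],[0.06,[0.001,-0.001,0.075],[0,0,0]],[0.06,[0.001,-0.001,0.075],[0,0,0]]])

```text
time: 2.02
tool_pos: [0.449, -0.1562, 0.1278]
ee_rot: [3.141, -0.0, 0.232]
wrist_force: [0.3, 0.3, 0.3]
width: 0.0601
finger_force: 0.0
```

drive_tool(series=[[0.04,[0,0,0],[0,0,0]],[0.03,[0,0,0],[0,0,0]],[0.028,[0,0,0],[0,0,0]],[0.028,[0,0,0],[0,0,0]],[0.028,[0,0,0],[0,0,0]]])

```text
time: 2.65
tool_pos: [0.449, -0.1556, 0.1275]
ee_rot: [3.141, 0.0, 0.233]
wrist_force: [-0.7, -0.6, 0.4]
width: 0.0282
finger_force: 0.0
```

The fingers closed to 28 mm with no force, so the 33 mm dial isn't between the pads. I take a look.

Run:
```python
from h import *
import cv2
a=imaging.snapshot("wrist");b=imaging.snapshot("side");s=cam("side");o=robot.get_obs()
print(o["tool_pos"],o["width"],o["finger_force"],o["wrist_force"],proj(s,[.45,-.153,.114]),proj(s,o["tool_pos"]-[0,0,.025]),cam("wrist")[1])
A=cv2.resize(a[140:400,180:440],(400,400));B=cv2.resize(b[190:290,235:335],(400,400),interpolation=2)
cv2.imwrite("pics/w2.png",np.hstack([A,B])[:,:,::-1])
```

```text
[ 0.44901132 -0.15558617  0.12744871] 0.027859861871086977 0.0 [-0.17208902 -0.78984465 -0.35017903] [283.90778598 245.31470206] [283.74238173 251.11393884] [ 0.52989512 -0.13694089  0.30890983]
```

View pics/w2.png

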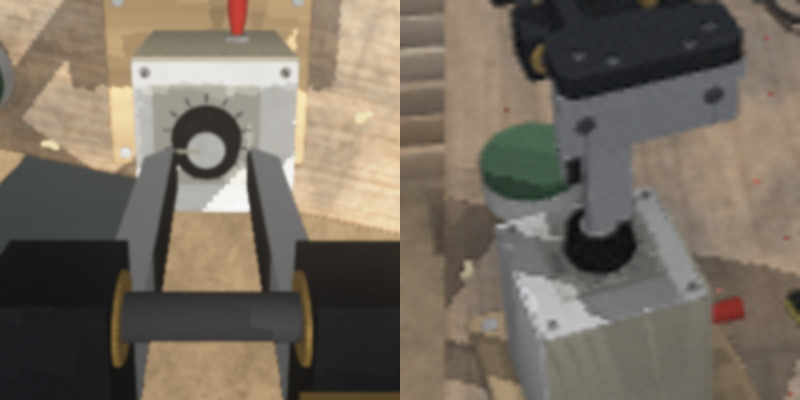

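The dial lies between the fingers, but the tips look higher than they should, roughly at the dial's top. I overlay the predicted tips and dial on both views.

Run:
```python
from h import *
import cv2
w=cam("wrist");o=robot.get_obs();a=imaging.snapshot("wrist");b=imaging.snapshot("side");s=cam("side")
R=Ro.from_euler("xyz",o["ee_rot"]).as_matrix();T=o["tool_pos"]
out=[]
for c,im,(u,v,n) in((w,a,(250,200,110)),(s,b,(255,220,60))):
    f=400/n; z=np.ascontiguousarray(cv2.resize(im[v:v+n,u:u+n],(400,400),interpolation=2)[:,:,::-1])
    px=lambda P:((proj(c,P)-[u,v]+.5)*f).astype(int)
    for h,col in((.114,(0,0,255)),(.098,(0,200,0))):
        cv2.polylines(z,[np.array([px([.45+.0165*np.cos(t),-.153+.0165*np.sin(t),h]) for t in np.linspace(0,6.28,40)])],True,col,1)
    for sg in(-1,1):
        q=[px(T+R@[x,sg*y,.025]) for x,y in((-.008,.014),(.008,.014),(.008,.026),(-.008,.026))]
        cv2.polylines(z,[np.array(q)],True,(255,0,0),1)
    out.append(z)
cv2.imwrite("pics/w3.png",np.hstack(out))
```

```text
(no output)
```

View pics/w3.png

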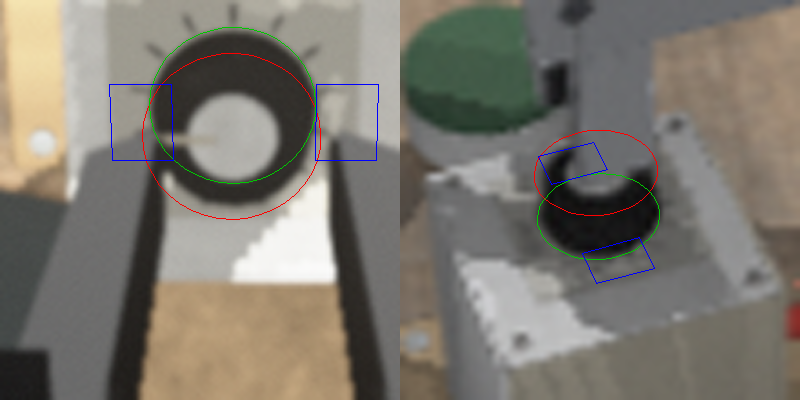

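Both views put the actual fingertips at z of about 0.127, roughly 24 mm higher than the stated offset implies. They closed in air above the dial, about 2.5 mm to the right of its centre. I open, correct sideways and descend gently, watching the force.

drive_tool(series=[[0.055,[0.0015,-0.0025,0],[0,0,0]],[0.055,[0.0015,-0.0025,0.002],[0,0,0]],[0.055,[0.0015,-0.0025,0.004],[0,0,0]],[0.055,[0.0015,-0.0025,0.006],[0,0,0]],[0.055,[0.0015,-0.0025,0.008],[0,0,0]]])

```text
time: 3.48
tool_pos: [0.4498, -0.1529, 0.1193]
ee_rot: [-3.142, 0.0, 0.233]
wrist_force: [0.5, 0.1, 0.5]
width: 0.0549
finger_force: 0.0
```

drive_tool(series=[[0.055,[0,0,0.002],[0,0,0]],[0.055,[0,0,0.004],[0,0,0]],[0.055,[0,0,0.006],[0,0,0]],[0.055,[0,0,0.008],[0,0,0]],[0.055,[0,0,0.008],[0,0,0]]])

```text
time: 4.1
tool_pos: [0.4497, -0.1528, 0.1113]
ee_rot: [-3.141, 0.0, 0.233]
wrist_force: [-0.3, 0.2, 0.0]
width: 0.0551
finger_force: 0.0
```

Still no contact, with the nominal tip height already below the box face, so the offset is confirmed. I go down 8 mm more and close.

drive_tool(series=[[0.055,[0,0,0.002],[0,0,0]],[0.055,[0,0,0.004],[0,0,0]],[0.055,[0,0,0.006],[0,0,0]],[0.055,[0,0,0.008],[0,0,0]],[0.055,[0,0,0.008],[0,0,0]]])

```text
time: 4.72
tool_pos: [0.4497, -0.1528, 0.1032]
ee_rot: [-3.141, 0.0, 0.233]
wrist_force: [-0.0, -0.0, 0.3]
width: 0.055
finger_force: 0.0
```

drive_tool(series=[[0.04,[0,0,0],[0,0,0]],[0.03,[0,0,0],[0,0,0]],[0.028,[0,0,0],[0,0,0]],[0.028,[0,0,0],[0,0,0]],[0.028,[0,0,0],[0,0,0]]])

```text
time: 5.35
tool_pos: [0.4499, -0.1528, 0.1036]
ee_rot: [3.142, -0.0, 0.233]
wrist_force: [0.1, 1.2, 0.2]
width: 0.0318
finger_force: 30.0
```

The dial is gripped: 31.8 mm and 30 N. Now I turn it anticlockwise, which is negative about tool z.

drive_tool(series=[[0.028,[0,0,0],[0,0,-0.12]],[0.028,[0,0,0],[0,0,-0.24]],[0.028,[0,0,0],[0,0,-0.36]],[0.028,[0,0,0],[0,0,-0.48]],[0.028,[0,0,0],[0,0,-0.58]]])

```text
time: 5.98
tool_pos: [0.45, -0.1528, 0.1036]
ee_rot: [3.141, -0.0, 0.816]
wrist_force: [1.0, 0.9, 1.5]
width: 0.0319
finger_force: 30.0
```

```bash
python3 -c "
from h import *
o=robot.get_obs();print(o['ee_rot'],o['wrist_torque'],o['wrist_force'],o['width'],o['finger_force'])"
```

```text
[ 3.14147616e+00 -1.68876450e-04  8.16036563e-01] [-0.00220328  0.00552268 -0.05879097] [1.01691426 0.94462314 1.48901748] 0.03187826032131996 30.000396072864532
```

drive_tool(series=[[0.028,[0,0,0],[0,0,-0.04]],[0.028,[0,0,0],[0,0,-0.08]],[0.028,[0,0,0],[0,0,-0.12]],[0.028,[0,0,0],[0,0,-0.16]]])

```text
time: 6.48
tool_pos: [0.45, -0.1528, 0.1036]
ee_rot: [3.141, -0.0, 0.974]
wrist_force: [-0.1, 1.0, 0.4]
width: 0.032
finger_force: 30.0
```

```bash
python3 -c "
from h import *
o=robot.get_obs();print(o['ee_rot'],o['wrist_torque'],o['wrist_force'],o['width'],o['finger_force'])"
```

```text
[ 3.14139111e+00 -1.16406856e-04  9.74005488e-01] [ 0.07223366 -0.01580578 -0.01685504] [-0.07661214  1.02231261  0.39592492] 0.0319790748413285 30.000524818897247
```

drive_tool(series=[[0.028,[0,0,0],[0,0,-0.03]],[0.028,[0,0,0],[0,0,-0.06]],[0.028,[0,0,0],[0,0,-0.08]]])

```text
time: 6.85
tool_pos: [0.45, -0.1528, 0.1036]
ee_rot: [3.141, -0.0, 1.053]
wrist_force: [-0.3, 1.7, 1.4]
width: 0.0321
finger_force: 30.0
```

```bash
python3 -c "
from h import *
o=robot.get_obs();print(o['ee_rot'],o['wrist_torque'],o['wrist_force'],o['width'],o['finger_force'])"
```

```text
[ 3.14140070e+00 -2.29807211e-04  1.05287891e+00] [ 0.10859921 -0.0350672  -0.58006553] [-0.33757366  1.69767682  1.38543113] 0.032140337551215765 30.000404119491577
```

The torque jumped to 0.58 N m, so the dial is at its end stop. I let go and lift straight up.

drive_tool(series=[[0.055,[0,0,0],[0,0,0]],[0.055,[0,0,0],[0,0,0]],[0.055,[0,0,0],[0,0,0]],[0.055,[0,0,-0.02],[0,0,0]],[0.055,[0,0,-0.05],[0,0,0]]])

```text
time: 7.48
tool_pos: [0.449, -0.1525, 0.1528]
ee_rot: [-3.139, 0.0, 1.053]
wrist_force: [0.0, -0.6, -0.6]
width: 0.0552
finger_force: 0.0
```

drive_tool(series=[[0.055,[0,0,-0.03],[0,0,0.15]],[0.055,[0,0,-0.05],[0,0,0.3]],[0.055,[0,0,-0.05],[0,0,0.45]],[0.055,[0,0,-0.05],[0,0,0.6]],[0.055,[0,0,-0.05],[0,0,0.6]]])

```text
time: 8.1
tool_pos: [0.4499, -0.1529, 0.2035]
ee_rot: [3.141, 0.0, 0.455]
wrist_force: [0.3, -0.2, -0.1]
width: 0.0549
finger_force: 0.0
```

Run:
```python
from h import *
import cv2
o=robot.get_obs();c=cam("wrist");a=imaging.snapshot("wrist");t=imaging.snapshot("top")
u,v=proj(c,[.45,-.153,.114]).astype(int);yaw=o["ee_rot"][2];print(o["tool_pos"],yaw,u,v)
u=max(u,60);v=max(v,50)
z=cv2.resize(a[v-50:v+50,u-50:u+50],(400,400),interpolation=2)
# same picture rectified: world x up, 10 px/mm at dial top
M=cv2.getPerspectiveTransform(np.float32([proj(c,[.45+dx,-.153+dy,.114]) for dx,dy in((.025,.025),(.025,-.025),(-.025,-.025),(-.025,.025))]),np.float32([(0,0),(400,0),(400,400),(0,400)]))
cv2.imwrite("pics/w4.png",np.hstack([cv2.resize(t[110:290,210:450],(400,300)).__array__() if 0 else cv2.resize(t[120:280,300:460],(400,400)),cv2.warpPerspective(a,M,(400,400))])[:,:,::-1])
```

```text
[ 0.44986353 -0.15287307  0.20345313] 0.45462696376985745 317 206
```

View pics/w4.png

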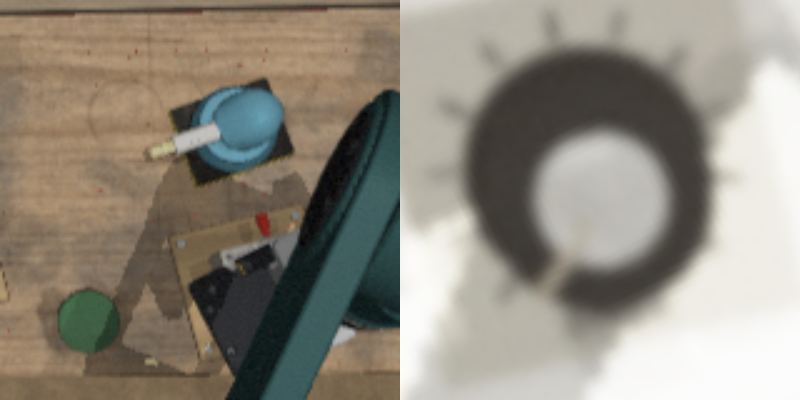

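The rectified view shows the pointer tip at (548,290) about the centre (600,198). That is about 136° anticlockwise of the box's 12 o'clock, so it is at the 135° stop. The sander is unmoved, the other box was never approached, and the gripper is clear.

```bash
python3 -c "
from bench import robot
print(robot.close_job())"
```

```text
the job is handed in; nothing more can be done
None
```

The sander's dial is turned anticlockwise to its end stop and released. The sander is where it stood, the router's dial was never approached, and the job was handed in after about 8 s.

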